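# Show the cellar hand which tomme goes where

### The job

Show the cellar hand which cheese goes where: point down at the yellow mould patch on the tomme that has one, fingertips a few centimetres above it, and hold still for two seconds, then point in the same way at the middle of the bare damp ring on the ripening board and hold for two seconds. Lift your hand well above the cheeses in between, so that you never point at or pass low over another tomme, and finish with it raised well clear, a good 15 cm above them. Do not touch or move any of the cheeses, the board or the small things lying around it.

Things in the scene. Friction and masses are not known exactly. Their poses are not given: they have to be found in the camera images.
- board: Pale wooden ripening board lying on the steel table, 220 x 840 x 25 mm, fixed. Origin at the centre of its underside, on the table; x across the board (220), y along it (840), z up. It carries four places in a row about 200 mm apart: three tommes and one bare damp ring, in any order.
- tomme_yellow: Grey-brown mottled cheese wheel, 160 mm across, 75 mm high, about 1.5 kg, standing loose on the board: the only one with a yellow patch on its top. Origin at the centre of its underside (on the board's top); z up; x points from the wheel's centre to the yellow patch.
- yellow_patch (a point): Centre of the yellow mould patch (about 56 mm across) on the top face of tomme_yellow, 42 mm out from the wheel's centre, 100 mm above the table.
- bare_place: Dark, damp, flat ring, 150 mm across, left on the board's top by a tomme: the one free place, with nothing on it. Origin at its centre, on the board's top (25 mm above the table); z up. Beside it tommes 75 mm high stand about 200 mm away, centre to centre.
- tomme_plain: Darker grey-brown mottled cheese wheel without any patch, 160 mm across, 75 mm high, loose on the board. Origin at the centre of its underside.
- tomme_white: Grey-brown mottled cheese wheel with a whitish patch on its top, 160 mm across, 75 mm high, loose on the board. Origin at the centre of its underside.
- brush: Wooden rind brush lying bristles down on the table in front of the board (robot's side), 50 x 150 x 44 mm, loose. Origin under its centre, y along its length.
- trier: Cheese trier (sampling iron) lying on the table in front of the board: dark wooden handle 95 x 22 mm to -y, steel blade 133 mm long to +y, 22 mm high, loose. Origin on the table under the joint of handle and blade.
- crottin_1: Small round cream-coloured cheese, 60 mm across, 40 mm high, loose on the table behind the board. Origin at the centre of its underside.
- crottin_2: A second small round cream-coloured cheese like crottin_1, behind the board.
- salt_jar: White jar with a steel cap, 68 mm across, 100 mm high, loose on the table behind the board. Origin at the centre of its underside.
Mind the look-alikes: they are no part of the job. Leave any purple look-alike of the tomme_white alone.

How it is judged (in metres and radians):
On the way, in this order (a step that is already met when the one before it is completed fails the run):
1. the hand points at the yellow patch: fingertips above it, within about 25 mm of its centre to the side and about 2 to 70 mm above the rind, held for 1.5 s (horizontal distance between the grasp point and yellow_patch below 0.025 m and z of the grasp point in the frame of tomme_yellow between 0.096 and 0.165 m), for 1.5 s.
2. the hand points at the middle of the bare ring: within about 35 mm of its centre to the side and about 2 to 70 mm above the board, held for 1.5 s (horizontal distance between the grasp point and bare_place below 0.035 m and z of the grasp point in the frame of bare_place between 0.021 and 0.09 m), for 1.5 s.
At the end, for the whole second after the job is handed in: The raised hand's fingertips are at least about 10 cm above the tops of the tommes (about 20 cm above the table), and every cheese, the brush, the trier and the jar rest upright within 10 mm of where they were (height (world z) of the grasp point above 0.22 m and distance of each of tomme_yellow, tomme_plain, tomme_white, brush, trier, crottin_1, crottin_2, salt_jar from where it was at the start of the episode below 0.01 m and angle between each of tomme_yellow, tomme_plain, tomme_white, brush, trier, crottin_1, crottin_2, salt_jar's own z axis and vertical below 0.1 rad and linear speed of each of tomme_yellow, tomme_plain, tomme_white, brush, trier, crottin_1, crottin_2, salt_jar below 0.02 m/s); the robot touches nothing.
It fails at once if the robot touches a cheese, the board or one of the small things ((contact force between the fingers and tomme_yellow above 0.5 N or contact force between the fingers and tomme_plain above 0.5 N or contact force between the fingers and tomme_white above 0.5 N or contact force between the fingers and brush above 0.5 N or contact force between the fingers and trier above 0.5 N or contact force between the fingers and crottin_1 above 0.5 N or contact force between the fingers and crottin_2 above 0.5 N or contact force between the fingers and salt_jar above 0.5 N) or (contact force between the fingers and board above 0.5 N or contact force between the arm and tomme_yellow above 0.5 N or contact force between the arm and tomme_plain above 0.5 N or contact force between the arm and tomme_white above 0.5 N or contact force between the arm and brush above 0.5 N or contact force between the arm and trier above 0.5 N or contact force between the arm and crottin_1 above 0.5 N or contact force between the arm and crottin_2 above 0.5 N) or (contact force between the arm and salt_jar above 0.5 N or contact force between the arm and board above 0.5 N)).
It fails at once if a cheese, the brush, the trier or the jar is moved, lifted or tipped (more than 10 mm or 0.1 rad) (distance of any of tomme_yellow, tomme_plain, tomme_white, brush, trier, crottin_1, crottin_2, salt_jar from where it was at the start of the episode above 0.01 m or angle between any of tomme_yellow, tomme_plain, tomme_white, brush, trier, crottin_1, crottin_2, salt_jar's own z axis and vertical above 0.1 rad).
It fails at once if the hand points at, or passes low over, a wrong tomme (fingertips less than about 40 mm above it and within 60 mm of its centre) ((horizontal distance between the grasp point and tomme_plain below 0.06 m and z of the grasp point in the frame of tomme_plain below 0.135 m) or (horizontal distance between the grasp point and tomme_white below 0.06 m and z of the grasp point in the frame of tomme_white below 0.135 m)).
It also fails if it takes over 48 s, if anything falls off the work surface, if the arm or the gripper's body presses on something with over 40 N, if the wrist force passes 120 N, or if a joint passes its speed limit or range.

### The arm

A 7-joint arm with a two-finger parallel gripper is mounted at the origin on the work surface. World frame = base frame: x ahead of the robot, y to its left, z up, the work surface at z = 0. Lengths are in mm, angles in degrees, forces in N, time in s.
With the tool pointing down it reaches from about 425 to 875 mm from the base axis. Payload 4.7 kg.
Tool frame: the origin (TCP) lies midway between the tips of the shut fingers; the grasp point (between the pads) lies 19 mm behind it; z points along the fingers, x is the direction in which the jaws open and shut, and the axes are right-handed (so a half turn about z gives the same grasp; the last joint's range is limited). The gripper opens to 87 mm and grips with 3 to 60 N. Pads are 19 mm wide; open, the fingers measure 117 mm over their backs; the gripper's body (75 mm by 190 mm) begins 51 mm behind the grasp point.
Start: joints at [-63.134, 18.392, -4.016, 83.108, 1.295, 78.541, -3.26], TCP at [285.563, 583.935, 222.587] pointing down, gripper open.
Joint ranges: [-163.93, 163.93], [-17.29, 119.83], [-79.2, 71.16], [3.27, 140.29], [-89.18, 269.18], [5.43, 117.66], [-154.24, 154.24]. Speed limits (degrees/s): [147.25, 147.25, 180, 180, 180, 180, 180].

### API

Orientations are given as [roll, pitch, yaw] about the fixed x, y, z axes, in that order (R = Rz(yaw) Ry(pitch) Rx(roll)).
In Python, from station import env gives the robot as it stands. The module is installed in compiled form; this text tells all that it offers.
- The arm moves only by the tool arm_command, never from a script. Its arguments are lists of equal length, an entry for each row: "hand": the opening, from 0 (shut) to 1 (fully open); "translation": the shift along the world's x, y, z in m, a list of three; "angular": the turn, a rotation vector about the world's x, y, z in degrees, a list of three. In form: {"hand": [hand, ...], "translation": [[dx, dy, dz], ...], "angular": [[ax, ay, az], ...]}. A call has exactly 10 rows; each row shifts and turns the commanded pose from where the row before left it; what a row does not reach is not made up. A row lasts 1/8 s, in which the tool goes at most 62.5 mm and 10.7 degrees, less where a joint would pass 70% of its speed; a pose out of reach is approached as far as the arm can. A call is refused whole if a number of a shift passes 0.0625 or a number of a turn 10.7, either way. A call with a gripper value outside its range is refused whole. The fingers move at their own pace and stop on an object; "grip_force" is the grip in N (left out, the last holds). Time passes only in rows, so rows that do not move let the fingers close, or fill a call up. It gives the time, the measured TCP pose, the force and the opening at its end, in the units of the state.
- env.get_state(): the state, without advancing time (a new reading comes with each control period).
- env.grab_frame(name): name is "side" or "top" or "wrist"; returns a dict with "color" (384x512x3 uint8, blue, green, red), "mtx" (3x3 intrinsics, pixels), "xyz" and "rotation" of the camera in the world. Camera axes: x right, y down, z forward; pixel columns grow to the right and rows downward; lengths in mm; the calibration is good to about 2 mm. A picture is of the moment at which its call begins. There is no depth.
- env.finish_job(): hands the job in, once; it reports no verdict.
The state is a dict: "time_s": time; "joint_pos": joint angles; "qd": joint speeds; "effort": joint torques, N m; "ee_pos": TCP position; "orientation": TCP orientation; "contact_force": force on the tool from outside, world axes, zero at the start; "torque": the same for the moment, N m; "finger_gap": finger opening in mm.
Only numpy, scipy, OpenCV 4.12 (cv2) and the standard library are available. Lean on these libraries where they do the work, as an engineer would, in place of code of your own. Each camera call takes 0.05 s, during which the arm holds its last target. There are 200 camera calls.

## Working session

There is one attempt and no reset: what is moved stays moved. The work goes in short steps, Python scripts to look and compute and a tool call to move; the robot and the scene stay as the last step left them, time stands still between calls to the robot, and variables do not carry over. Pictures are saved under pics/ and viewed, about 8 in all and at most 12, crops included, and the job is handed in when it is done.

Besides the shell and the picture viewer there is one more tool, called after "Call:" in YAML: its name, and indented under it one key for each argument. arm_command: Moves the arm, as the interface text tells. Its arguments: {"type":"object","properties":{"hand":{"type":"array","items":{"type":"number"}},"translation":{"type":"array","items":{"type":"array","items":{"type":"number"}}},"angular":{"type":"array","items":{"type":"array","items":{"type":"number"}}},"grip_force":{"type":"number"}},"required":["hand","translation","angular"]}

```bash
mkdir -p pics; cat > h.py <<'E'
import numpy as np,cv2
from station import env
def grab(n):
    f=env.grab_frame(n); np.savez(f'{n}.npz',**f); return f
def ray(f,u,v,z):
    K=np.array(f['mtx']);R=np.array(f['rotation']);c=np.array(f['xyz']).ravel()
    d=R@np.linalg.inv(K)@np.array([u,v,1.]); return c+d*(z-c[2])/d[2]
E
python3 - <<'E'
from h import *
s=env.get_state(); print(s)
ims=[]
for n in('top','side'):
    f=grab(n); print(n,f['xyz'],f['rotation'],f['mtx']); cv2.imwrite(f'pics/{n}0.png',cv2.resize(f['color'],(800,600),interpolation=cv2.INTER_CUBIC))
E
```

```text
{'time_s': 0.0, 'joint_pos': array([-63.13547282,  18.43905947,  -4.01668163,  83.17503905,
         1.2956982 ,  78.53956434,  -3.26045627]), 'qd': array([ 0.01076993,  0.02691532, -0.08990023,  0.02249927, -0.06768013,
        0.04110084, -0.05071072]), 'effort': array([-3.26251495e-06, -4.91284096e+01, -4.03846046e-01, -3.12526739e+01,
       -6.39551715e-02,  4.41391964e-02,  1.67522103e-04]), 'ee_pos': array([285.31638856, 583.4231495 , 221.46046347]), 'orientation': array([1.79993979e+02, 1.08376962e-01, 6.39459943e+01]), 'contact_force': array([ 0.44777317, -0.46736496, -0.44094091]), 'torque': array([-0.01040468,  0.00909701, -0.0539263 ]), 'finger_gap': 87.18592351843724}
top [ 403.82840714   16.85249255 1204.29956918] [-177.65050125    0.9318724   -91.5890225 ] [[413.74523697   0.         257.23917239]
 [  0.         413.74523697 186.22708156]
 [  0.           0.           1.        ]]
side [-375.47400407 -764.35041187 1032.86415675] [-128.95703316   -0.73926531  -45.71388899] [[498.51424386   0.         257.61614564]
 [  0.         498.51424386 195.72432924]
 [  0.           0.           1.        ]]
```

View pics/top0.png

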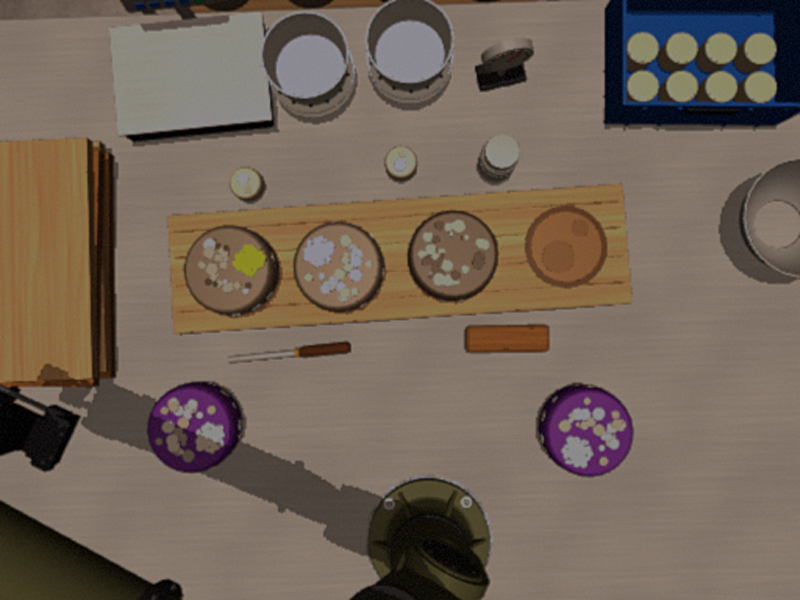

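View pics/side0.png

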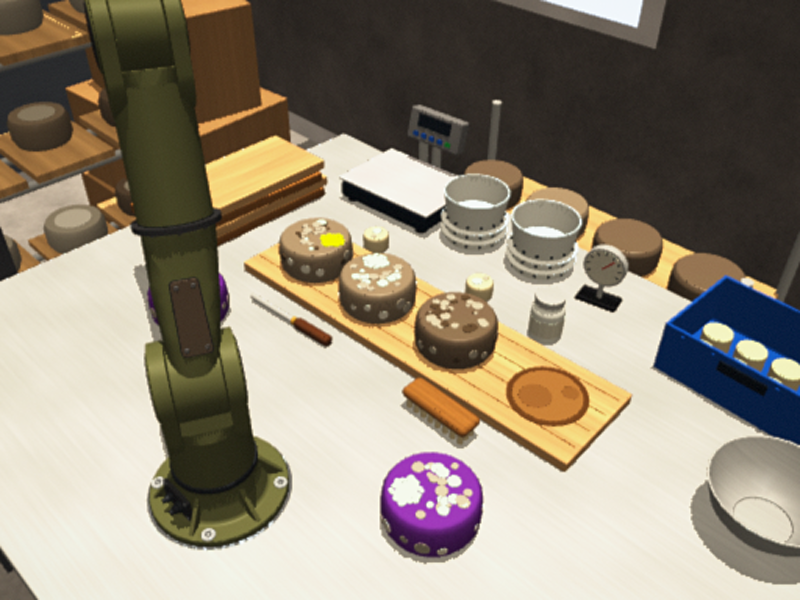

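The yellow patch is at about (250,261) in the 800x600 top view, on the far-left tomme. Next to it are a white-patched tomme at (338,266), a plain one at (453,254) and the bare ring at (566,245). The purple look-alikes at (195,427) and (587,430) stand off the board. The side view shows the same order.

```bash
python3 - <<'E'
import re
s=open('h.py').read()
s=s.replace("R=np.array(f['rotation'])","R=Rotation.from_euler('xyz',np.array(f['rotation']).ravel(),degrees=True).as_matrix()").replace("import numpy","from scipy.spatial.transform import Rotation\nimport numpy",1)
open('h.py','w').write(s)
E
python3 - <<'E'
from h import *
T=np.load('top.npz');S=np.load('side.npz')
def blob(m,lab):
    n,l,st,c=cv2.connectedComponentsWithStats(m.astype(np.uint8)); i=1+np.argmax(st[1:,4]); print(lab,c[i],st[i]); return c[i]
for nm,f in(('top',T),('side',S)):
    h=cv2.cvtColor(f['color'],cv2.COLOR_BGR2HSV)
    m=(abs(h[...,0].astype(int)-29)<5)&(h[...,1]>200)
    if nm=='side': m[:,:160]=0; m[:,260:]=0; m[:120]=0; m[190:]=0
    c=blob(m,nm); print('patch',ray(f,*c,100))
for nm,f,b in(('top',T,(325,120,400,192)),('side',S,(318,228,382,278))):
    h=cv2.cvtColor(f['color'],cv2.COLOR_BGR2HSV); 
    x0,y0,x1,y1=b; p=h[y0:y1,x0:x1]; print(nm,'ring px',p[(y1-y0)//2,(x1-x0)//2-12:(x1-x0)//2+12:6].tolist(),'board',p[2,2].tolist(), p[2,10].tolist())
    m=(p[...,0]<14)&(p[...,1]>100); m=cv2.morphologyEx(m.astype(np.uint8),cv2.MORPH_OPEN,np.ones((5,5)))
    k=max(cv2.findContours(m,0,2)[0],key=cv2.contourArea); e=cv2.fitEllipse(cv2.convexHull(k)); u,v=e[0][0]+x0,e[0][1]+y0
    print('ring',(u,v),e,ray(f,u,v,25)); q=k.reshape(-1,2)+[x0,y0]; w=np.array([ray(f,*a,25) for a in q]); print('diam',np.ptp(w,0))
for n,c in dict(yel=(231,270),white=(338,266),plain=(453,254)).items(): print(n,ray(T,c[0]*.64,c[1]*.64,100))
for c in((168,215),(622,185),(631,302),(175,333)): print('corner',ray(T,c[0]*.64,c[1]*.64,25))
a=cv2.resize(T['color'][110:220,105:265],None,fx=5,fy=5); cv2.imwrite('pics/crop.png',a)
E
```

```text
top [246.         381.66666667] [245 381   3   2   3]
patch [-62.21071257  77.23393562 100.        ]
side [212.40594059 153.31683168] [205 150  15   8 101]
patch [512.69995775 294.81326047 100.        ]
top ring px [[13, 149, 128], [13, 149, 123], [13, 150, 122], [13, 154, 134]] board [15, 87, 114] [16, 126, 134]
ring (358.5777015686035, 163.12560653686523) ((33.577701568603516, 43.125606536865234), (10.561223983764648, 21.239137649536133), 124.93053436279297) [ 510.36537183 -255.69987147   25.        ]
diam [41.30635679 47.78758927  0.        ]
side ring px [[14, 188, 182], [14, 184, 183], [14, 186, 181], [16, 185, 203]] board [25, 109, 247] [24, 118, 245]Traceback (most recent call last):
  File "<stdin>", line 14, in <module>
ValueError: max() iterable argument is empty
```

```bash
python3 - <<'E'
from h import *
T=np.load('top.npz');S=np.load('side.npz')
h=cv2.cvtColor(T['color'],cv2.COLOR_BGR2HSV); print(h[167,156:164:3].tolist())
m=(abs(h[...,0].astype(int)-29)<6)&(h[...,1]>170); m[:, :130]=0; m[:,185:]=0; m[:145]=0; m[190:]=0
v,u=np.nonzero(m); print('patch top',u.mean(),v.mean(),len(u),ray(T,u.mean(),v.mean(),100))
w=np.array([ray(T,a,b,100) for a,b in zip(u,v)]); print('size',np.ptp(w,0))
for nm,f,b,t in(('top',T,(330,125,395,188),140),('side',S,(318,228,382,278),150)):
    x0,y0,x1,y1=b; p=cv2.cvtColor(f['color'],cv2.COLOR_BGR2HSV)[y0:y1,x0:x1]
    m=((p[...,0]<=16)&(p[...,1]>t)).astype(np.uint8); m=cv2.morphologyEx(m,cv2.MORPH_OPEN,np.ones((3,3)))
    k=max(cv2.findContours(m,0,2)[0],key=cv2.contourArea); k=cv2.convexHull(k); q=k.reshape(-1,2)+[x0,y0]
    e=cv2.fitEllipse(k); w=np.array([ray(f,*a,25) for a in q]); print(nm,'ring',ray(f,e[0][0]+x0,e[0][1]+y0,25),'mid',(w.max(0)+w.min(0))/2,'diam',np.ptp(w,0))
for n,c in dict(yel=(231,270),white=(338,266),plain=(453,254),ring=(566,245)).items(): print(n,ray(T,c[0]*.64,c[1]*.64,25 if n=='ring' else 100))
P=[ray(T,c[0]*.64,c[1]*.64,25) for c in((168,215),(622,185),(631,302),(175,333))]; print('corners',P)
cv2.imwrite('pics/crop.png',cv2.resize(T['color'][110:220,105:265],None,fx=5,fy=5))
E
```

```text
[[29, 193, 139], [30, 191, 140], [29, 184, 141]]
patch top 159.1 166.02307692307693 260 [511.43521598 295.71138295 100.        ]
size [4.89792656e+01 5.41807161e+01 2.27373675e-13]
top ring [ 526.1167933  -265.82842511   25.        ] mid [ 529.21997055 -265.83592802   25.        ] diam [152.17786735 147.61147192   0.        ]
side ring [ 526.56406821 -267.41673722   25.        ] mid [ 529.60836293 -264.71370982   25.        ] diam [1.52769231e+02 1.50140230e+02 2.27373675e-13]
yel [494.06382175 326.4012286  100.        ]
white [495.6067523  142.00368122 100.        ]
plain [510.46734821 -55.58573525 100.        ]
ring [ 528.13060339 -266.77362349   25.        ]
corners [array([605.30062263, 462.46262553,  25.        ]), array([ 635.1422864 , -372.88944664,   25.        ]), array([ 420.92909321, -380.22325268,   25.        ]), array([387.54157158, 452.35433064,  25.        ])]
```

View pics/crop.png

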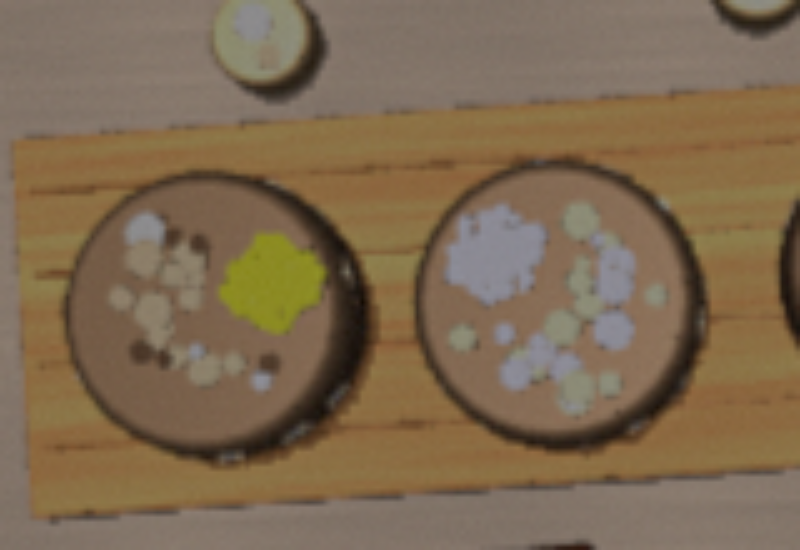

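The patch is at (512, 295, 100), found by both views to within 2 mm, and the mask is about 50–54 mm wide. The ring is at (528, -266, 25), again within 2 mm between views, and about 150 mm across. The crop confirms the only yellow patch is on the end tomme; its neighbour's patch is white. I'll shut the hand and go above the patch while staying high.

Call:
arm_command:
  hand: [0,0,0,0,0,0,0,0,0,0]
  translation:
    - [0.0226,-0.0289,0.003]
    - [0.0226,-0.0289,0.003]
    - [0.0226,-0.0289,0.003]
    - [0.0226,-0.0289,0.003]
    - [0.0226,-0.0289,0.003]
    - [0.0226,-0.0289,0.003]
    - [0.0226,-0.0289,0.003]
    - [0.0226,-0.0289,0.003]
    - [0.0226,-0.0289,0.003]
    - [0.0226,-0.0289,0.003]
  angular:
    - [0,0,0]
    - [0,0,0]
    - [0,0,0]
    - [0,0,0]
    - [0,0,0]
    - [0,0,0]
    - [0,0,0]
    - [0,0,0]
    - [0,0,0]
    - [0,0,0]

```text
time_s: 1.35
ee_pos: [512.0, 293.8, 252.2]
orientation: [-180.0, 0.0, 63.9]
contact_force: [-0.7, -0.3, -0.4]
finger_gap: 2.1
```

Now at (512, 294, 252). Going down to TCP z of about 137 mm, roughly 37 mm above the rind.

Call:
arm_command:
  hand: [0,0,0,0,0,0,0,0,0,0]
  translation:
    - [0,0,-0.015]
    - [0,0,-0.02]
    - [0,0,-0.02]
    - [0,0,-0.02]
    - [0,0,-0.02]
    - [0,0,-0.015]
    - [0,0,-0.005]
    - [0,0,0]
    - [0,0,0]
    - [0,0,0]
  angular:
    - [0,0,0]
    - [0,0,0]
    - [0,0,0]
    - [0,0,0]
    - [0,0,0]
    - [0,0,0]
    - [0,0,0]
    - [0,0,0]
    - [0,0,0]
    - [0,0,0]

```text
time_s: 2.6
ee_pos: [512.0, 295.2, 138.4]
orientation: [180.0, -0.1, 63.9]
contact_force: [0.0, -0.3, -0.2]
finger_gap: 0.4
```

```bash
python3 - <<'E'
from h import *
f=grab('side'); g=grab('wrist'); print(env.get_state()['ee_pos'])
a=cv2.resize(f['color'][80:240,150:350],(500,400)); b=cv2.resize(g['color'],(300,225)); o=np.zeros((400,800,3),np.uint8); o[:,:500]=a; o[:225,500:]=b; cv2.imwrite('pics/p1.png',o)
E
```

```text
[511.81587431 295.0774491  138.11556507]
```

View pics/p1.png

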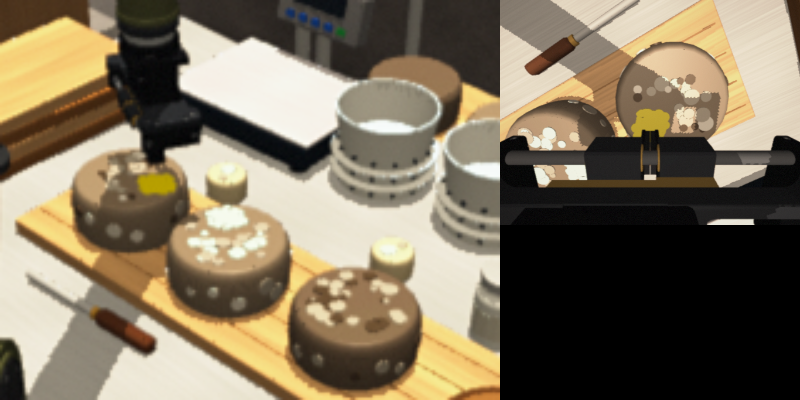

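The fingertips hang over the yellow patch (side crop (155,182), wrist inset (651,125)), clear of the rind. Holding still for 2.5 s.

Call:
arm_command:
  hand: [0,0,0,0,0,0,0,0,0,0]
  translation:
    - [0,0,0]
    - [0,0,0]
    - [0,0,0]
    - [0,0,0]
    - [0,0,0]
    - [0,0,0]
    - [0,0,0]
    - [0,0,0]
    - [0,0,0]
    - [0,0,0]
  angular:
    - [0,0,0]
    - [0,0,0]
    - [0,0,0]
    - [0,0,0]
    - [0,0,0]
    - [0,0,0]
    - [0,0,0]
    - [0,0,0]
    - [0,0,0]
    - [0,0,0]

```text
time_s: 3.95
ee_pos: [511.6, 294.9, 137.6]
orientation: [180.0, -0.0, 63.9]
contact_force: [0.1, 0.0, 0.0]
finger_gap: 0.4
```

Call:
arm_command:
  hand: [0,0,0,0,0,0,0,0,0,0]
  translation:
    - [0,0,0]
    - [0,0,0]
    - [0,0,0]
    - [0,0,0]
    - [0,0,0]
    - [0,0,0]
    - [0,0,0]
    - [0,0,0]
    - [0,0,0]
    - [0,0,0]
  angular:
    - [0,0,0]
    - [0,0,0]
    - [0,0,0]
    - [0,0,0]
    - [0,0,0]
    - [0,0,0]
    - [0,0,0]
    - [0,0,0]
    - [0,0,0]
    - [0,0,0]

```text
time_s: 5.2
ee_pos: [511.6, 294.9, 137.6]
orientation: [180.0, -0.0, 63.9]
contact_force: [0.2, 0.2, 0.3]
finger_gap: 0.5
```

Call:
arm_command:
  hand: [0,0,0,0,0,0,0,0,0,0]
  translation:
    - [0,0,0.015]
    - [0,0,0.02]
    - [0,0,0.02]
    - [0,0,0.025]
    - [0,0,0.025]
    - [0,0,0.025]
    - [0,0,0.02]
    - [0,0,0.01]
    - [0,0,0]
    - [0,0,0]
  angular:
    - [0,0,0]
    - [0,0,0]
    - [0,0,0]
    - [0,0,0]
    - [0,0,0]
    - [0,0,0]
    - [0,0,0]
    - [0,0,0]
    - [0,0,0]
    - [0,0,0]

```text
time_s: 6.45
ee_pos: [511.2, 294.7, 296.7]
orientation: [-180.0, 0.1, 63.9]
contact_force: [-0.5, 0.4, 0.1]
finger_gap: 0.6
```

Raised to z 297 mm. Going across at this height.

Call:
arm_command:
  hand: [0,0,0,0,0,0,0,0,0,0]
  translation:
    - [0.001,-0.028,0]
    - [0.001,-0.028,0]
    - [0.001,-0.028,0]
    - [0.001,-0.028,0]
    - [0.001,-0.028,0]
    - [0.001,-0.028,0]
    - [0.001,-0.028,0]
    - [0.001,-0.028,0]
    - [0.001,-0.028,0]
    - [0.001,-0.028,0]
  angular:
    - [0,0,0]
    - [0,0,0]
    - [0,0,0]
    - [0,0,0]
    - [0,0,0]
    - [0,0,0]
    - [0,0,0]
    - [0,0,0]
    - [0,0,0]
    - [0,0,0]

```text
time_s: 7.7
ee_pos: [521.0, 14.0, 296.6]
orientation: [-179.9, 0.1, 63.9]
contact_force: [0.2, -0.5, 0.5]
finger_gap: 0.7
```

Call:
arm_command:
  hand: [0,0,0,0,0,0,0,0,0,0]
  translation:
    - [0.001,-0.03,0]
    - [0.001,-0.03,0]
    - [0.001,-0.03,0]
    - [0.001,-0.03,0]
    - [0.001,-0.03,0]
    - [0.001,-0.03,0]
    - [0.001,-0.03,0]
    - [0,-0.03,0]
    - [0,-0.03,0]
    - [0,-0.011,0]
  angular:
    - [0,0,0]
    - [0,0,0]
    - [0,0,0]
    - [0,0,0]
    - [0,0,0]
    - [0,0,0]
    - [0,0,0]
    - [0,0,0]
    - [0,0,0]
    - [0,0,0]

```text
time_s: 8.95
ee_pos: [527.5, -267.9, 296.7]
orientation: [-179.9, 0.1, 63.8]
contact_force: [-0.7, -0.2, 0.5]
finger_gap: 0.4
```

Above the ring, within 2 mm of its centre. Going down to TCP z of about 70 mm, 45 mm above the board, which leaves the gripper's body near z 140, above the tomme tops.

Call:
arm_command:
  hand: [0,0,0,0,0,0,0,0,0,0]
  translation:
    - [0,0,-0.015]
    - [0,0,-0.025]
    - [0,0,-0.03]
    - [0,0,-0.03]
    - [0,0,-0.03]
    - [0,0,-0.03]
    - [0,0,-0.03]
    - [0,0,-0.02]
    - [0,0,-0.012]
    - [0,0,-0.005]
  angular:
    - [0,0,0]
    - [0,0,0]
    - [0,0,0]
    - [0,0,0]
    - [0,0,0]
    - [0,0,0]
    - [0,0,0]
    - [0,0,0]
    - [0,0,0]
    - [0,0,0]

```text
time_s: 10.2
ee_pos: [528.7, -265.6, 70.1]
orientation: [-180.0, -0.0, 64.0]
contact_force: [-0.1, 0.2, 0.2]
finger_gap: 0.2
```

```bash
python3 - <<'E'
from h import *
f=grab('side'); print(env.get_state()['ee_pos'])
cv2.imwrite('pics/p2.png',cv2.resize(f['color'][130:310,230:430],(600,540)))
E
```

```text
[ 528.6145993  -265.77665844   70.06532076]
```

View pics/p2.png

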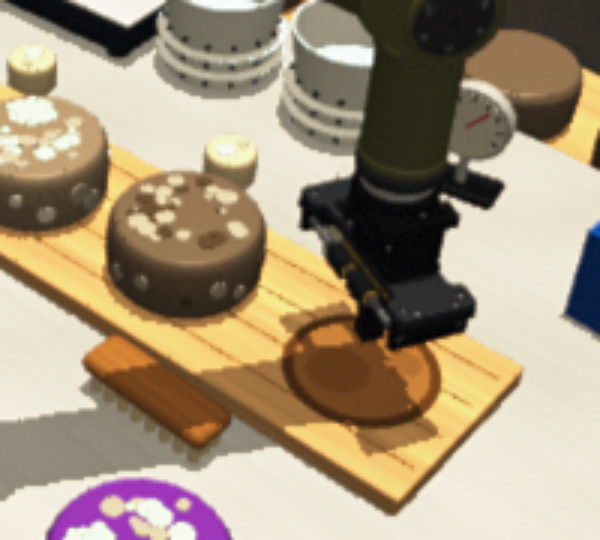

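The fingertips at about (370,340) are above the middle of the ring (about (362,368)) and clear of the board. The plain tomme and the brush stand well away. Holding, then raising.

Call:
arm_command:
  hand: [0,0,0,0,0,0,0,0,0,0]
  translation:
    - [0,0,0]
    - [0,0,0]
    - [0,0,0]
    - [0,0,0]
    - [0,0,0]
    - [0,0,0]
    - [0,0,0]
    - [0,0,0]
    - [0,0,0]
    - [0,0,0]
  angular:
    - [0,0,0]
    - [0,0,0]
    - [0,0,0]
    - [0,0,0]
    - [0,0,0]
    - [0,0,0]
    - [0,0,0]
    - [0,0,0]
    - [0,0,0]
    - [0,0,0]

```text
time_s: 11.5
ee_pos: [528.6, -266.1, 70.6]
orientation: [180.0, -0.0, 63.9]
contact_force: [-0.3, -0.5, 1.1]
finger_gap: 0.3
```

Call:
arm_command:
  hand: [0,0,0,0,0,0,0,0,0,0]
  translation:
    - [0,0,0]
    - [0,0,0]
    - [0,0,0]
    - [0,0,0]
    - [0,0,0]
    - [0,0,0]
    - [0,0,0]
    - [0,0,0]
    - [0,0,0]
    - [0,0,0]
  angular:
    - [0,0,0]
    - [0,0,0]
    - [0,0,0]
    - [0,0,0]
    - [0,0,0]
    - [0,0,0]
    - [0,0,0]
    - [0,0,0]
    - [0,0,0]
    - [0,0,0]

```text
time_s: 12.75
ee_pos: [528.6, -266.1, 70.6]
orientation: [180.0, -0.0, 63.9]
contact_force: [0.5, -0.7, -0.0]
finger_gap: 0.7
```

Call:
arm_command:
  hand: [0,0,0,0,0,0,0,0,0,0]
  translation:
    - [0,0,0.02]
    - [0,0,0.03]
    - [0,0,0.035]
    - [0,0,0.035]
    - [0,0,0.035]
    - [0,0,0.035]
    - [0,0,0.03]
    - [0,0,0.02]
    - [0,0,0]
    - [0,0,0]
  angular:
    - [0,0,0]
    - [0,0,0]
    - [0,0,0]
    - [0,0,0]
    - [0,0,0]
    - [0,0,0]
    - [0,0,0]
    - [0,0,0]
    - [0,0,0]
    - [0,0,0]

```text
time_s: 14.0
ee_pos: [528.2, -266.0, 310.3]
orientation: [-180.0, -0.0, 63.9]
contact_force: [0.3, 0.3, -0.2]
finger_gap: 0.4
```

```bash
python3 - <<'E'
from h import *
T=np.load('top.npz')['color'].copy(); f=grab('top'); s=env.get_state(); print(s['ee_pos'],s['time_s'],abs(s['qd']).max(),s['contact_force'])
cv2.imwrite('pics/end.png',cv2.resize(f['color'],(800,600)))
d=cv2.absdiff(T,f['color']).max(2)
for n,(x0,y0,x1,y1) in dict(yel=(115,140,182,205),white=(183,137,250,202),plain=(257,130,322,195),trier=(140,215,230,235),brush=(295,205,355,228),crot1=(145,104,172,130),crot2=(243,90,270,118),jar=(304,84,336,118)).items(): print(n,(d[y0:y1,x0:x1]>30).mean().round(3))
E
```

```text
[ 528.08026373 -265.81344122  309.79849114] 14.05 0.42401173752309645 [-0.17052447  0.45472125 -0.17179208]
yel 0.0
white 0.0
plain 0.0
trier 0.0
brush 0.409
crot1 0.0
crot2 0.0
jar 0.0
```

View pics/end.png

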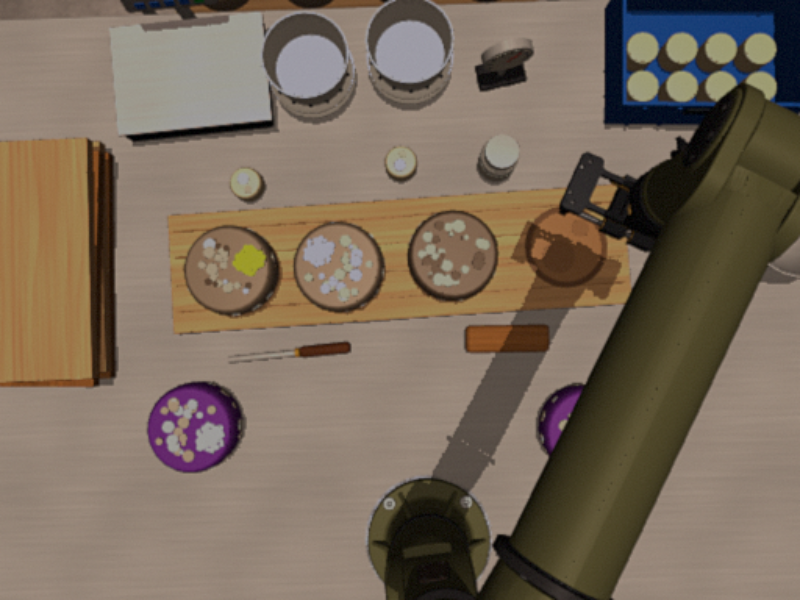

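The final top view shows the hand raised and everything in place. The brush still spans (466–549, 325–353); its image difference comes from the arm's shadow. Handing in.

```bash
python3 -c "
from station import env
print(env.finish_job())"
```

```text
the job is handed in; nothing more can be done
None
```

The job is done and handed in. `finish_job` gives no verdict, so success is judged only from my own checks.

- **Yellow patch:** I pointed at it with the shut fingers, about 38 mm above the rind and within about 1 mm of my measured centre (512, 295), and held for over 2.5 s.
- **Crossing:** I crossed with the fingertips at about 297 mm, nearly 20 cm above the tomme tops.
- **Bare ring:** I pointed at its middle, about 45 mm above the board and within 1 mm of my measured centre (528, -266), and held for over 2.5 s.
- **Finish:** The hand ended raised, with the fingertips at 310 mm, about 21 cm above the tommes. It took about 14 s of the 48 s allowed.

**Last checks:** Force readings stayed at noise level (about 1 N or less). The before and after top views show no change at any tomme, crottin, the trier or the jar.

**One check disagreed:** The brush area changed in 41% of its pixels. I put this down to the arm's shadow falling there, because the brush itself sits at the same pixels as before.

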